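Key on the hut's battery isolator and close its breaker

ROBOT

A 6-joint arm with a two-finger parallel gripper is mounted at the origin on the work surface. World frame = base frame: x ahead of the robot, y to its left, z up, the work surface at z = 0. Lengths are in m, angles in rad, forces in N, time in s.
With the tool pointing down it reaches from about 0.375 to 0.975 m from the base axis. Payload 3.8 kg.
Tool frame: the origin (TCP) lies between the finger pads; the fingertips stand 22 mm ahead of it and the grasp point (between the pads) lies 3 mm ahead of it; z points along the fingers, y is the direction in which the jaws open and shut (so a half turn about z gives the same grasp; the last joint's range is limited). The gripper opens to 85 mm and grips with 20 to 120 N. Pads are 22 mm wide; open, the fingers measure 114 mm over their backs; the gripper's body (76 mm by 85 mm) begins 54 mm behind the grasp point. The pads swing forward as they close: fully open they stand 13 mm farther back than shut.
Start: joints at [-1.303, 0.264, 1.604, -0, 1.274, -0.037], TCP at [0.203, -0.644, 0.253] pointing down, gripper open.
Joint ranges: [-2.63, 2.63], [-0.94, 2.18], [0.31, 2.57], [-1.31, 4.45], [0, 2.66], [-2.55, 2.55]. Speed limits (rad/s): [2.57, 2.57, 3.14, 3.14, 3.14, 3.14].

INTERFACE

Orientations are given as a rotation vector (axis times angle).
In Python, from workcell import * gives the robot as it stands.
- The arm moves only by the tool step_arm, never from a script. Its argument "motion" is a list that holds one entry, the list of rows, each a list of 7 numbers: the finger opening in m, from 0 to 0.0854, then the shift along the world's x, y, z in m, then the turn, a rotation vector about the world's x, y, z in degrees. A call has exactly 8 rows; each row is the pose to reach, as a shift and turn from the pose measured when the call began; what a row does not reach only later rows make up. A row lasts 1/8 s, in which the tool goes at most 62.5 mm and 10.7 degrees, less where a joint would pass 70% of its speed; a pose out of reach is approached as far as the arm can. A call with a gripper value outside its range is refused whole. The fingers move at their own pace and stop on an object; "newtons" is the grip in N (left out, the last holds). Time passes only in rows, so rows that repeat a pose let the fingers close, or fill a call up. It gives the time, the measured TCP pose, the force and the opening at its end, in the units of the state.
- read_state(): the state, without advancing time (a new reading comes with each control period).
- read_camera(name): name is "side" or "top" or "wrist"; returns (picture, depth): 400x640x3 uint8, blue, green, red; 400x640 float32, m along the optical axis (not along the pixel's ray), 0 where there is no reading.
- get_calibration(name): a dict with "K" (3x3 intrinsics, pixels), "dist_coeffs" ([k1, k2, p1, p2, k3] as OpenCV has them; the pictures are not rectified), "world_from_camera" (4x4, takes a point from camera to world coordinates). Camera axes: x right, y down, z forward; pixel columns grow to the right and rows downward; lengths in m; the calibration is good to about 2 mm. A picture is of the moment at which its call begins: read the wrist's pose just before it. get_calibration takes no time and is no camera call; for the wrist camera it gives the pose at the moment of the call.
- finish_job(): hands the job in, once; it reports no verdict.
Trained networks look in the newest picture that a camera, given by its name, has taken for a name from the list of things; names that differ only in an ending like _2 or _b are one class to them, and where a whole thing is asked for, a point or a joint stands for the part that bears it (a point fixed in the world has none). Each returns a list of dicts, best first, with "score" (0 to 1); they miss things now and then, are a little off and sometimes report something else, mostly with a low value. They report only what shows in the picture. A call takes as long as a camera call. They do not tell look-alikes from the thing itself.
- spot_in(camera, thing): "xyz" ([x, y, z] in m, in the coordinates of the camera as it stood for that picture, good to about 4 mm: the middle of the surface that is visible of it).
- regions_of(camera, thing): "region" (400x640 bool, what is visible of it).
The state is a dict: "time": time; "q": joint angles; "joint_vel": joint speeds; "joint_torque": joint torques, N m; "tool_pos": TCP position; "tcp_rot": TCP orientation; "wrist_force": force on the tool from outside, world axes, zero at the start; "torque": the same for the moment, N m; "width": opening from 0.0 (shut) to 1.0 (fully open).
Only numpy, scipy, OpenCV 4.12 (cv2) and the standard library are available. Lean on these libraries where they do the work, as an engineer would, in place of code of your own. Each camera call takes 0.05 s, during which the arm holds its last target. There are 200 camera calls.

TASK

Bring the charging console to life: take the flat-bowed isolator key out of the wooden key block, push it fully home in the slot of the round isolator switch on the sloping panel and turn it clockwise as far as it goes, leaving the key in the switch. Only then push the breaker's toggle up the slope to on. Leave the T-handled key standing in the block and everything else on the desk where it is.

Things in the scene. Friction and masses are not known exactly. Their poses are not given: they have to be found in the camera images.
- key: Isolator key, 68 mm long, 30 to 65 g: steel blade 6 (x) x 16 (y) x 22 mm, its last 4 mm tapering to 2.8 x 11.6; round black collar 28 mm across, 4 thick; neck 8 mm; flat oval black bow. Origin at the blade's tip, z from tip to bow. Same when turned half round about z. Starts upright in the block, blade down, collar on the block's top, about 1 mm of play each way.
- key_seat (a point): Point on the isolator key's axis at the underside of its collar, 22 mm from the tip; axes as the key's.
- key_bow (a point): Centre of the isolator key's bow, 51 mm from the tip; axes as the key's. The bow has flat sides and is 12 mm thick along x, 42 mm wide along y, 34 mm high.
- other_key: Another key, not to be used, loose in the other slot: black T-handle (round bar 64 mm along its y, 11 mm thick, centred 48 mm from the tip), round neck, 26 mm collar, round shank 22 mm long. Origin at the tip, z up.
- key_block: Wooden block fixed to the desk, 60 (x) x 170 (y) x 40 mm high; origin at the centre of its underside. Two slots through it at y = +40 and -40 mm, each 8 (x) x 18.5 (y) mm; a key stands in each, axes along the block's, and either key may be in either slot.
- console: Grey charging console fixed to the desk, 246 (x) x 282 mm (y); origin at the centre of its underside, front (low side) to its -x. Front 55 mm high; the panel rises from it at 30 degrees from level to a flat top 170 mm high. On the panel: isolator left of the middle (y = +50), breaker at y = -72, a flat meter (8 mm proud) above the breaker, small lamps above the isolator.
- keyway (a point): Centre of the isolator cylinder's round steel face, 41 mm across, 34 mm off the panel; turns with it. z out of the face, square to the panel (30 degrees from vertical); y along the slot. Slot 7.5 (x) x 17.5 (y) mm, 24 deep, mouth countersunk at 45 degrees, 3 mm all round. With the key home its collar lies on the face. Round black body 68 mm across, rim 2 mm below the face, 76 mm square flange.
- isolator (a joint): Angle of the isolator cylinder: 0 is off (slot level across the panel); grows clockwise as seen facing the panel, that is turning about the keyway's -z, to its stop at 1.4 rad, on. Starts at 0 to 0.2. Friction about 0.08 N m, stays where left; the key has about 0.1 rad of play in the slot.
- breaker (a joint): Breaker toggle: 0 is off, leaning 0.4 rad down the slope from square to the panel; 0.8 is on, its stop, leaning as far up the slope. Starts at 0 to 0.08. Takes 1 to 4 N to push over, stays where left.
- breaker_foot (a point): Point on the panel under the middle of the breaker; axes as the console's (x level, away from its front; y to its left; z up). The toggle pivots 10 mm off the panel here, square to it. The black housing round it is 50 mm along the slope, 34 wide, 10 proud.
- breaker_tip (a point): Middle of the toggle's free end, 26 mm from its pivot; z along the toggle away from the pivot, y to the console's left. The toggle is 7 mm thick and 15 mm wide.
- mug: Bystander. White mug, 80 mm across and 90 mm high, standing; origin at the centre of its underside.
- radio: Bystander. Black hand-held radio standing on its foot, 36 x 58 x 125 mm with a 75 mm aerial stub on top; origin at the centre of its underside.
- torch: Bystander. Aluminium torch lying along its y axis, 130 mm long, up to 36 mm thick; origin under its middle.
- screwdriver: Bystander. Screwdriver lying along its x axis, 180 mm long; origin under its middle.
- loupe: Bystander. Folding hand lens lying flat, 22 x 60 x 12 mm; origin under its steel case.
- finds_tray: Bystander. Small white tray with coins and sherds in it, 90 x 130 x 22 mm; origin at the centre of its underside.
- notebook: Bystander. Closed spiral notebook with a pen on it, 214 x 152 x 19 mm; origin at the centre of its underside.
- battery_pack: Bystander. Black battery pack, 70 x 52 x 38 mm; origin at the centre of its underside.
There are look-alikes about, which are no part of the job. Leave any yellow look-alike of the key alone.

How it is judged:
By the outcome, as a careful person would: the job done as asked, in the order asked, and still so for the second after the job is handed in, with the robot touching nothing.
It also fails if it takes over 48 s, if anything falls off the work surface, if the arm or the gripper's body presses on something with over 40 N, if the wrist force passes 120 N, or if a joint passes its speed limit or range.

## Working session

There is one attempt and no reset: what is moved stays moved. The work goes in short steps, Python scripts to look and compute and a tool call to move; the robot and the scene stay as the last step left them, time stands still between calls to the robot, and variables do not carry over. Pictures are saved under pics/ and viewed, on a budget of 10 in all, crops included, one or two more only if the job needs it, and the job is handed in when it is done.

Besides the shell and the picture viewer there is one more tool, called as name(argument=value, ...), one argument or row to a line, values as JSON. step_arm: Moves the arm, as the interface text tells. Its arguments: {"type":"object","properties":{"motion":{"type":"array"},"newtons":{"type":"number"}},"required":["motion"]}

```bash
ls; mkdir -p pics
cat > h.py <<'E'
from workcell import *
import numpy as np, cv2
from scipy.spatial.transform import Rotation as R
def w(cam,p,T=None):
    T=np.array(get_calibration(cam)["world_from_camera"]) if T is None else T
    p=np.atleast_2d(p); return p@T[:3,:3].T+T[:3,3]
def cloud(cam,depth,T=None):
    c=get_calibration(cam);K=np.array(c["K"]);v,u=np.mgrid[:400,:640]
    n=cv2.undistortPoints(np.stack([u,v],-1).reshape(-1,1,2).astype(float),K,np.array(c["dist_coeffs"]))[:,0]
    d=depth.reshape(-1,1); P=w(cam,np.hstack([n*d,d]),T); P[d[:,0]==0]=np.nan
    return P.reshape(400,640,3)
E
python3 - <<'E'
from h import *
s=read_state();print(s)
ims=[]
for c in("top","side"):
    im,d=read_camera(c);ims.append(im);np.save(f"{c}.npy",d);cv2.imwrite(f"{c}.png",im)
    for t in("key","other_key","key_block","console","keyway","breaker_tip","breaker_foot","key_bow"):
        for r in spot_in(c,t)[:3]:print(c,t,round(r["score"],2),w(c,r["xyz"]).round(3)[0])
cv2.imwrite("pics/1.png",ims[0]);cv2.imwrite("pics/2.png",ims[1])
E
```

```text
pics
{'time': 0.0, 'q': array([-1.30290108e+00,  2.64768075e-01,  1.60539983e+00,  1.46701279e-05,
        1.27372719e+00, -3.68978729e-02]), 'joint_vel': array([-1.68114512e-05,  1.24298745e-03, -7.40046786e-05, -2.19800665e-03,
       -4.53627119e-04,  2.11100569e-04]), 'joint_torque': array([-2.92117948e-03, -5.15120244e+01, -3.67315042e+01, -5.42570906e-04,
        1.28236430e-02,  6.72916229e-06]), 'tool_pos': array([ 0.20238238, -0.64320877,  0.25193799]), 'tcp_rot': array([-3.10292072e+00, -4.76562715e-01,  3.94625082e-04]), 'wrist_force': array([ 0.06321826, -0.24623454, -0.22967953]), 'torque': array([ 0.00819199, -0.00671232, -0.02628443]), 'width': 0.9992911541114744}
top key 0.63 [ 0.416 -0.423  0.059]
top key 0.53 [ 0.493 -0.337  0.079]
top key 0.51 [ 0.497 -0.304  0.043]
top other_key 0.56 [ 0.504 -0.267  0.067]
top key_block 0.74 [ 0.496 -0.301  0.045]
top key_block 0.4 [0.647 0.426 0.028]
top console 0.84 [0.648 0.066 0.133]
top console 0.49 [0.499 0.518 0.019]
top keyway 0.68 [0.615 0.118 0.135]
top breaker_tip 0.41 [ 0.58  -0.004  0.122]
top breaker_foot 0.7 [0.648 0.065 0.131]
top key_bow 0.71 [ 0.415 -0.426  0.061]
top key_bow 0.64 [ 0.619 -0.46   0.001]
top key_bow 0.48 [ 0.489 -0.338  0.08 ]
side key 0.72 [ 0.488 -0.353  0.081]
side key 0.49 [ 0.412 -0.425  0.065]
side other_key 0.68 [ 0.506 -0.272  0.069]
side key_block 0.64 [ 0.497 -0.321  0.044]
side console 0.62 [ 0.645 -0.001  0.119]
side keyway 0.62 [0.612 0.111 0.136]
side breaker_foot 0.75 [0.643 0.002 0.116]
side breaker_foot 0.31 [0.644 0.418 0.027]
side breaker_foot 0.18 [ 0.502 -0.268  0.071]
side key_bow 0.76 [ 0.491 -0.352  0.08 ]
```

View pics/1.png

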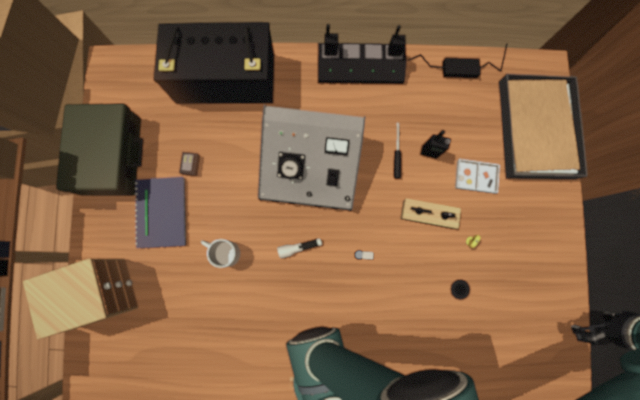

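View pics/2.png

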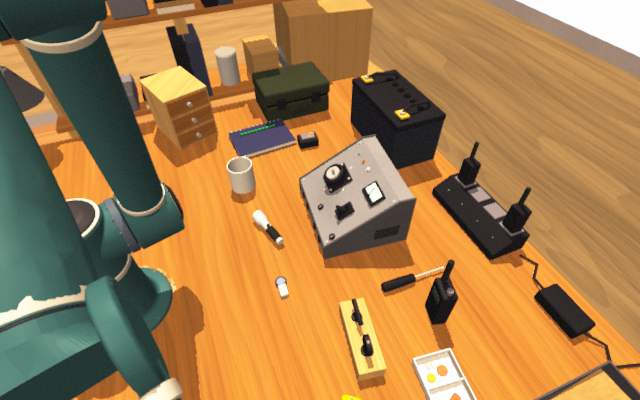

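The pictures show the block at top (432,214) with two keys in it, the yellow look-alike at (474,241), the isolator at (291,166) and the breaker at (333,178). I'll move the wrist over the block and look from near.

step_arm(
  motion=[
    [[0.085, 0.03, 0.04, 0.01, 0, 0, 8], [0.085, 0.07, 0.08, 0.02, 0, 0, 16], [0.085, 0.1, 0.12, 0.03, 0, 0, 24], [0.085, 0.14, 0.16, 0.04, 0, 0, 32], [0.085, 0.17, 0.2, 0.05, 0, 0, 40], [0.085, 0.21, 0.24, 0.05, 0, 0, 48], [0.085, 0.24, 0.28, 0.05, 0, 0, 56], [0.085, 0.25, 0.31, 0.05, 0, 0, 61]],
  ],
)

```text
time: 1.9
tool_pos: [0.4541, -0.332, 0.3035]
tcp_rot: [2.428, 1.993, 0.001]
wrist_force: [-0.2, 0.1, 0.2]
width: 0.994
```

Run:
```python
from h import *
s=read_state();print(s["time"],s["tool_pos"],R.from_rotvec(s["tcp_rot"]).as_matrix().round(3),s["q"].round(2))
T=np.array(get_calibration("wrist")["world_from_camera"]);print(T.round(3))
im,d=read_camera("wrist");cv2.imwrite("pics/3.png",im);np.savez("w1.npz",im=im,d=d,T=T)
for t in("key","other_key","key_block","key_bow"):
    for r in spot_in("wrist",t)[:3]:print(t,round(r["score"],2),w("wrist",r["xyz"],T).round(4)[0])
# console from side+top clouds: panel plane
for c in("top","side"):
    P=cloud(c,np.load(f"{c}.npy")); 
    rs=regions_of(c,"console")
    if c=="top": read_camera
    m=rs[0]["region"] if rs else None
    np.save(f"{c}_m.npy",m)
    Q=P[m];Q=Q[np.isfinite(Q).all(1)]
    Q=Q[(Q[:,2]>.06)&(Q[:,2]<.168)]
    # ransac plane
    rng=np.random.default_rng(0);best=0
    for _ in range(500):
        a=Q[rng.choice(len(Q),3,False)];n=np.cross(a[1]-a[0],a[2]-a[0]);n/=np.linalg.norm(n)+1e-12
        i=abs((Q-a[0])@n)<.003
        if abs(abs(n[2])-.866)<.06 and i.sum()>best:best=i.sum();I=i
    A=Q[I];mu=A.mean(0);n=np.linalg.svd(A-mu)[2][2];n*=np.sign(n[2])
    print(c,len(Q),best,"n",n.round(3),"mu",mu.round(4),"yaw",np.degrees(np.arctan2(-n[1],-n[0])))
```

```text
1.9 [ 0.4540964  -0.33199252  0.30348473] [[ 0.195  0.981  0.001]
 [ 0.981 -0.195  0.   ]
 [ 0.     0.001 -1.   ]] [-0.68  0.02  1.79  0.    1.33 -0.48]
[[ 0.981 -0.185 -0.06   0.468]
 [-0.195 -0.933 -0.303 -0.255]
 [-0.     0.309 -0.951  0.425]
 [ 0.     0.     0.     1.   ]]
key 0.86 [ 0.4188 -0.4219  0.0567]
key 0.58 [ 0.4869 -0.341   0.0872]
other_key 0.61 [ 0.506  -0.2646  0.0648]
key_block 0.79 [ 0.5    -0.302   0.0451]
key_bow 0.94 [ 0.4161 -0.4224  0.0617]
key_bow 0.7 [ 0.4864 -0.3404  0.0841]
top 7488 5012 n [-0.493  0.054  0.868] mu [0.6319 0.0662 0.1155] yaw -6.274408535245137
side 7052 4266 n [-0.495  0.057  0.867] mu [0.6281 0.0495 0.1146] yaw -6.5657744058356
```

View pics/3.png

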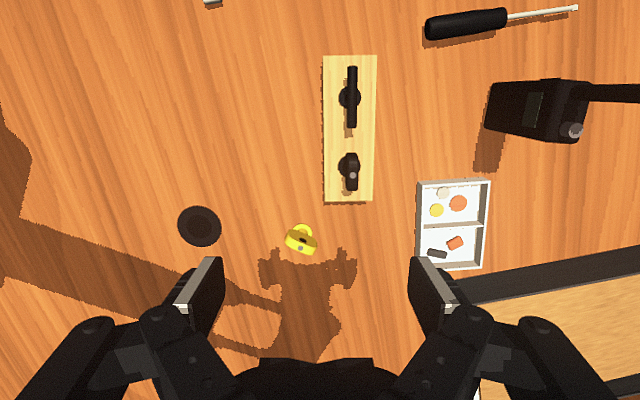

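The view shows the T-handled key at (350,97), the flat-bowed key at (350,172) and the yellow one at (300,238) lying outside the block. Next I'll get exact poses from depth.

Run:
```python
from h import *
f=np.load("w1.npz");P=cloud("wrist",f["d"],f["T"])
def loc(m): return P[m&np.isfinite(P).all(2)]
reg=(P[...,0]>.44)&(P[...,0]<.56)&(P[...,1]>-.42)&(P[...,1]<-.19)
B=loc(reg&(abs(P[...,2]-.042)<.006));print("block z",np.median(B[:,2]))
r=cv2.minAreaRect(B[:,:2].astype(np.float32)*1000);print(r)
k=loc(reg&(P[...,2]>.062)&(P[...,1]<-.305));
print("key",len(k),k.min(0),k.max(0),k.mean(0))
top=k[k[:,2]>k[:,2].max()-.006];print("top",top.mean(0))
print(cv2.minAreaRect(k[:,:2].astype(np.float32)*1000))
o=loc(reg&(P[...,2]>.055)&(P[...,1]>-.305));print("T",o.max(0),cv2.minAreaRect(o[:,:2].astype(np.float32)*1000))
# isolator face from top/side clouds: frame
n=np.array([-.494,.0555,.868]);n/=np.linalg.norm(n)
yv=np.cross([0,0,1],-n*np.array([1,1,0]));yv=np.cross(n,[ -n[1]*0+1,0,0]);yv=np.array([-n[1],n[0],0]);yv/=-np.linalg.norm(yv)*1
if yv[1]<0:yv=-yv
xv=np.cross(yv,n);print("xv",xv.round(3),"yv",yv.round(3))
for c,mu in(("top",[.6319,.0662,.1155]),("side",[.6281,.0495,.1146])):
    Pc=cloud(c,np.load(f"{c}.npy"));L=(Pc-np.array(mu))@np.stack([xv,yv,n],1)
    m=(abs(L[...,2]-.033)<.008)&(np.hypot(L[...,0],L[...,1]-.05)<.08)
    q=L[m];print(c,"iso n pts",len(q),"h",np.median(q[:,2]));(ctr,rad)=cv2.minEnclosingCircle(q[:,:2].astype(np.float32));print(ctr,rad,np.array(mu)+np.array([ctr[0],ctr[1],.034])@np.stack([xv,yv,n]))
    m=(L[...,2]>.014)&(L[...,2]<.05)&(abs(L[...,1]+.06)<.04)&(abs(L[...,0])<.06)
    q=L[m];print("toggle",len(q),np.median(q,0),q.min(0),q.max(0))
```

```text
block z 0.04055584052690911
((497.2173156738281, -306.09710693359375), (170.50347900390625, 60.59505844116211), 79.84371185302734)
key 22681 [ 0.4400063  -0.36505422  0.06241292] [ 0.52785659 -0.30913712  0.37654724] [ 0.49133529 -0.33037027  0.3473168 ]
top [ 0.47844874 -0.32003341  0.37266506]
((478.3934326171875, -340.0821228027344), (43.53976821899414, 91.59776306152344), 71.979736328125)
T [ 0.51487225 -0.23479077  0.07380654] ((504.2096252441406, -266.7230529785156), (64.20635986328125, 11.011012077331543), 79.52213287353516)
xv [ 0.862 -0.097  0.497] yv [ 0.112  0.994 -0.   ]
top iso n pts 365 h 0.03221507601169219
(-0.01095619611442089, 0.047957487404346466) 0.032934632152318954 [0.61101482 0.11680561 0.13955909]
toggle 43 [-0.03374627 -0.0740702   0.0268162 ] [-0.04420634 -0.08173903  0.01404091] [-0.02321707 -0.06489222  0.0377584 ]
side iso n pts 286 h 0.031708458850891186
(-0.010684934444725513, 0.06096088886260986) 0.03251616284251213 [0.60890051 0.11300144 0.1387939 ]
toggle 43 [-0.03439757 -0.06054014  0.02665762] [-0.04166142 -0.06881349  0.01400699] [-0.01784926 -0.05104519  0.0354764 ]
```

step_arm(
  motion=[
    [[0.06, 0.02, -0.007, -0.02, 0, 0, 1], [0.06, 0.036, -0.0135, -0.06, 0, 0, 1.1], [0.06, 0.036, -0.0135, -0.11, 0, 0, 1.1], [0.06, 0.036, -0.0135, -0.16, 0, 0, 1.1], [0.06, 0.036, -0.0135, -0.2, 0, 0, 1.1], [0.06, 0.036, -0.0135, -0.225, 0, 0, 1.1], [0.06, 0.036, -0.0135, -0.2315, 0, 0, 1.1], [0.06, 0.036, -0.0135, -0.2315, 0, 0, 1.1]],
  ],
)

```text
time: 3.25
tool_pos: [0.488, -0.3492, 0.072]
tcp_rot: [2.417, 2.006, -0.001]
wrist_force: [-0.1, 0.3, 0.2]
width: 0.7
```

step_arm(
  motion=[
    [[0.03, 0, 0, 0, 0, 0, 0], [0.0, 0, 0, 0, 0, 0, 0], [0.0, 0, 0, 0, 0, 0, 0], [0.0, 0, 0, 0, 0, 0, 0], [0.0, 0, 0, 0, 0, 0, 0], [0.0, 0, 0, 0, 0, 0, 0], [0.0, 0, 0, 0, 0, 0, 0], [0.0, 0, 0, 0, 0, 0, 0]],
  ],
  newtons=70,
)

```text
time: 4.25
tool_pos: [0.4895, -0.35, 0.0732]
tcp_rot: [2.414, 2.004, 0.001]
wrist_force: [5.0, -0.8, 3.9]
width: 0.133
```

```bash
cat >> h.py <<'E'
n=np.array([-.494,.0555,.868]);n/=np.linalg.norm(n)
yv=np.array([.112,.994,0]);yv-=n*(yv@n);yv/=np.linalg.norm(yv);xv=np.cross(yv,n)
def Rt(th): # tool orientation with key at isolator angle th (rad, clockwise)
    return R.from_rotvec(-th*n).as_matrix()@np.stack([yv,xv,-n],1)
def delta(p,Rg):
    s=read_state();c=R.from_rotvec(s["tcp_rot"])
    return (np.array(p)-s["tool_pos"]).round(4),np.degrees((R.from_matrix(Rg)*c.inv()).as_rotvec()).round(2),s["tool_pos"].round(4)
E
python3 - <<'E'
from h import *
print(delta(np.array([.610,.115,.139])+.115*n,Rt(.1)))
E
```

```text
(array([0.0637, 0.4714, 0.1656]), array([ -2.79, -29.48,  -1.48]), array([ 0.4895, -0.35  ,  0.0732]))
```

step_arm(
  motion=[
    [[0.0, 0, 0, 0.01, 0, 0, 0], [0.0, 0, 0, 0.025, 0, 0, 0], [0.0, 0, 0, 0.05, 0, 0, 0], [0.0, 0, 0, 0.09, 0, 0, 0], [0.0, 0, 0.03, 0.13, 0, 0, 0], [0.0, 0, 0.07, 0.165, 0, 0, 0], [0.0, 0, 0.12, 0.18, 0, 0, 0], [0.0, 0, 0.15, 0.18, 0, 0, 0]],
  ],
)

```text
time: 5.25
tool_pos: [0.4883, -0.1981, 0.2542]
tcp_rot: [2.414, 2.006, -0.0]
wrist_force: [0.0, -0.2, -0.4]
width: 0.133
```

step_arm(
  motion=[
    [[0.0, 0.005, 0.04, 0, -0.4, -4, -0.2], [0.0, 0.015, 0.09, 0, -0.8, -9, -0.5], [0.0, 0.025, 0.14, 0, -1.3, -14, -0.8], [0.0, 0.035, 0.19, 0, -1.8, -19, -1], [0.0, 0.045, 0.24, -0.005, -2.2, -24, -1.2], [0.0, 0.055, 0.28, -0.01, -2.5, -27, -1.4], [0.0, 0.062, 0.31, -0.015, -2.8, -29.5, -1.5], [0.0, 0.065, 0.32, -0.015, -2.8, -29.5, -1.5]],
  ],
)

```text
time: 6.25
tool_pos: [0.5506, 0.1226, 0.2362]
tcp_rot: [2.121, 1.72, 0.501]
wrist_force: [0.0, -0.0, -1.0]
width: 0.13
```

Run:
```python
from h import *
s=read_state();print(s["tool_pos"],s["wrist_force"].round(2))
T=np.array(get_calibration("wrist")["world_from_camera"])
im,d=read_camera("wrist");np.savez("w2.npz",im=im,d=d,T=T,p=s["tool_pos"],r=s["tcp_rot"]);cv2.imwrite("pics/4.png",im)
for t in("keyway","key","key_bow","key_seat","breaker_tip","breaker_foot"):
    for r in spot_in("wrist",t)[:3]:print(t,round(r["score"],2),w("wrist",r["xyz"],T).round(4)[0])
```

```text
[0.55060502 0.12256024 0.23621709] [ 0.   -0.01 -1.04]
keyway 0.56 [0.6083 0.1201 0.1398]
key 0.97 [0.5466 0.1395 0.2484]
key_bow 0.57 [0.5435 0.1339 0.2439]
key_seat 0.73 [0.5496 0.1325 0.2478]
breaker_foot 0.64 [0.6123 0.1204 0.1368]
```

View pics/4.png

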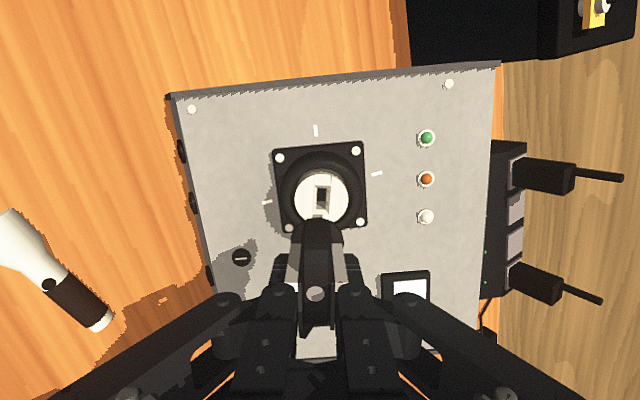

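The slot shows at (320,195) on the white face, and the held key is at (317,280). I'll rectify onto the face plane and measure both.

Run:
```python
from h import *
f=np.load("w2.npz");T=f["T"];P=cloud("wrist",f["d"],T);im=f["im"]
def plane(Q,tol,it=3):
    mu=np.median(Q,0);nn=n
    for _ in range(6):
        A=Q[abs((Q-mu)@nn)<tol];mu=A.mean(0);nn=np.linalg.svd(A-mu,full_matrices=False)[2][2];nn*=np.sign(nn[2])
    return mu,nn,len(A)
# panel patch
Q=np.concatenate([P[100:140,200:290].reshape(-1,3),P[90:330,445:480].reshape(-1,3),P[90:240,205:240].reshape(-1,3),P[100:250,385:410].reshape(-1,3)]);Q=Q[np.isfinite(Q).all(1)]
mu,nn,N=plane(Q,.004);print("panel n",nn.round(4),N,"yaw",np.degrees(np.arctan2(-nn[1],-nn[0])),"tilt",np.degrees(np.arccos(nn[2])))
F=P[165:225,290:350].reshape(-1,3);F=F[np.isfinite(F).all(1)];h=(F-mu)@nn;print("face h",np.percentile(h,[5,25,50,75,95]).round(4))
# ortho-rectify on face plane (h=.034)
c0=np.array([.6083,.1201,.1398]);c0=c0+nn*(.034-(c0-mu)@nn)
y_=np.cross([0,0,1],[-nn[0],-nn[1],0]);y_/=np.linalg.norm(y_);x_=np.cross(y_,nn);print("x_",x_.round(4),"y_",y_.round(4),"c0",c0.round(4))
g=(np.arange(300)-150)*.0002
X,Y=np.meshgrid(g,g) # col: right = -y ; row up=+x
W=c0+(-Y)[...,None]*x_+(-X)[...,None]*y_
Ti=np.linalg.inv(T);cal=get_calibration("wrist")
px,_=cv2.projectPoints((W.reshape(-1,3)@Ti[:3,:3].T+Ti[:3,3]),np.zeros(3),np.zeros(3),np.array(cal["K"]),np.array(cal["dist_coeffs"]))
px=px.reshape(300,300,2).astype(np.float32);o=cv2.remap(im,px[...,0],px[...,1],cv2.INTER_CUBIC)
big=cv2.resize(o,(590,590))
# key in hand: crop zoom
z=cv2.resize(im[205:345,260:375],None,fx=1.7,fy=4.2/1)if 0 else cv2.resize(im[205:350,265:371],(210*1,290))
can=np.zeros((590,800,3),np.uint8);can[:,:590]=big;can[:290,590:]=z;cv2.imwrite("pics/5.png",can)
np.savez("face.npz",c0=c0,nn=nn,x=x_,y=y_);cv2.imwrite("ortho.png",o)
# held key depth, in tool frame
Rc=R.from_rotvec(f["r"]).as_matrix();L=(P-f["p"])@Rc
for v in range(215,345,8):
    print(v,[tuple((L[v,u]*1000).round(1)) for u in(300,317,330)])
```

```text
panel n [-0.4943  0.053   0.8677] 17277 yaw -6.118218800579353 tilt 29.81247574142909
face h [0.0097 0.0309 0.033  0.0342 0.1169]
x_ [ 0.8627 -0.0925  0.4972] y_ [ 0.1066  0.9943 -0.    ] c0 [0.6085 0.1201 0.1395]
215 [(np.float64(-12.5), np.float64(-13.4), np.float64(112.7)), (np.float64(12.8), np.float64(-0.3), np.float64(47.5)), (np.float64(-12.2), np.float64(10.0), np.float64(111.8))]
223 [(np.float64(15.0), np.float64(-9.0), np.float64(30.5)), (np.float64(25.2), np.float64(-0.4), np.float64(6.3)), (np.float64(16.5), np.float64(6.1), np.float64(27.0))]
231 [(np.float64(11.9), np.float64(-8.9), np.float64(27.5)), (np.float64(25.4), np.float64(-0.5), np.float64(-2.5)), (np.float64(23.7), np.float64(5.0), np.float64(1.2))]
239 [(np.float64(7.4), np.float64(-9.0), np.float64(27.6)), (np.float64(24.6), np.float64(-0.5), np.float64(-8.4)), (np.float64(23.2), np.float64(4.7), np.float64(-5.5))]
247 [(np.float64(10.2), np.float64(-8.3), np.float64(13.3)), (np.float64(22.4), np.float64(-0.5), np.float64(-10.9)), (np.float64(21.5), np.float64(4.6), np.float64(-9.1))]
255 [(np.float64(19.0)
[... 1385 characters left out ...]
(-6.2), np.float64(-7.1), np.float64(-16.6)), (np.float64(-9.4), np.float64(-0.4), np.float64(-12.7)), (np.float64(-6.9), np.float64(4.7), np.float64(-15.7))]
327 [(np.float64(-10.2), np.float64(-7.2), np.float64(-16.5)), (np.float64(-147.6), np.float64(0.1), np.float64(146.5)), (np.float64(-10.4), np.float64(4.8), np.float64(-16.2))]
335 [(np.float64(-128.0), np.float64(-15.2), np.float64(112.8)), (np.float64(-158.2), np.float64(0.2), np.float64(147.0)), (np.float64(-157.4), np.float64(13.5), np.float64(146.2))]
343 [(np.float64(-168.0), np.float64(-17.5), np.float64(146.5)), (np.float64(-168.7), np.float64(0.2), np.float64(147.3)), (np.float64(-168.0), np.float64(13.6), np.float64(146.5))]
```

View pics/5.png

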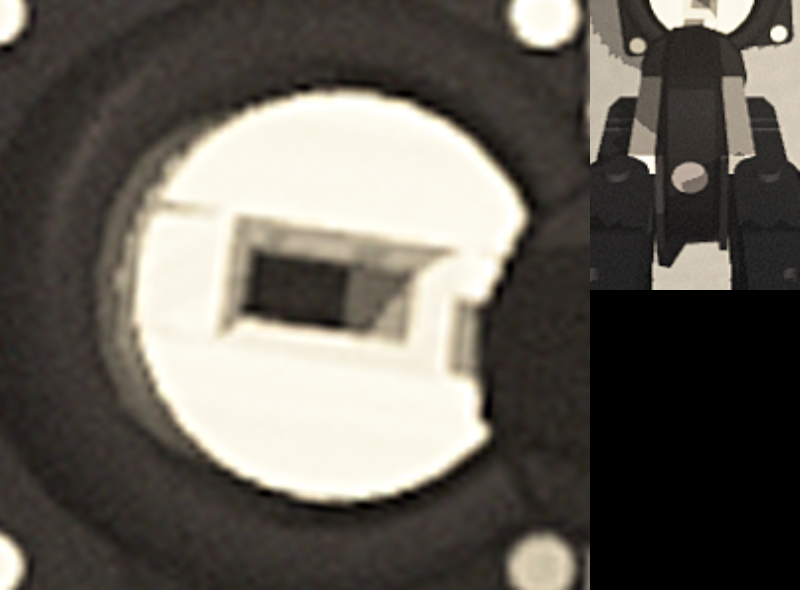

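Measured from picture 5: the face centre is at pixel (337,296), and the slot is turned about 8.6° clockwise. The key's axis sits at (4.4, -1.1) mm in the tool frame.

```bash
cat >> h.py <<'E'
n=np.array([-.4943,.053,.8677]);n/=np.linalg.norm(n)
yv=np.array([.1066,.9943,0]);yv/=np.linalg.norm(yv);xv=np.cross(yv,n)
KW=np.array([.6080,.1158,.1395]);tip=np.array([.0044,-.0011,.054])
def go(h,th):
    G=Rt(th);d=delta(KW+h*n-G@tip,G);print(h,th,*d)
def where():
    s=read_state();C=R.from_rotvec(s["tcp_rot"]).as_matrix();t=s["tool_pos"]+C@tip-KW
    print("tip x,y,h mm",(np.array([t@xv,t@yv,t@n])*1000).round(1),"angle",round(np.arctan2(C[:,1]@-yv,C[:,1]@xv),3),"tilt",np.degrees(np.arccos(-C[:,2]@n)).round(2),"F xyn",[round(float(s["wrist_force"]@a),1) for a in(xv,yv,n)],"t",s["time"],s["width"],"q6",s["q"][5])
E
python3 - <<'E'
from h import *
where();go(.015,.15)
E
```

```text
tip x,y,h mm [ 1.5  3.3 59.9] angle 0.106 tilt 0.24 F xyn [-1.2, -0.2, -0.4] t 6.6 0.1267636324131578 q6 0.6841783830210482
0.015 0.15 [ 0.0203 -0.0057 -0.0399] [ 1.43 -0.24 -2.09] [0.5535 0.1206 0.2394]
```

step_arm(
  motion=[
    [[0.0, 0.005, -0.0015, -0.01, 0.4, 0, -0.5], [0.0, 0.01, -0.003, -0.02, 0.7, 0, -1], [0.0, 0.015, -0.0045, -0.03, 1.1, 0, -1.5], [0.0, 0.02, -0.0057, -0.039, 1.4, -0.2, -2.1], [0.0, 0.0203, -0.0057, -0.0399, 1.4, -0.2, -2.1], [0.0, 0.0203, -0.0057, -0.0399, 1.4, -0.2, -2.1], [0.0, 0.0203, -0.0057, -0.0399, 1.4, -0.2, -2.1], [0.0, 0.0203, -0.0057, -0.0399, 1.4, -0.2, -2.1]],
  ],
)

```text
time: 7.6
tool_pos: [0.5739, 0.1151, 0.2001]
tcp_rot: [2.164, 1.67, 0.525]
wrist_force: [0.1, -0.3, -0.6]
width: 0.128
```

Run:
```python
from h import *
where();go(.002,.15);go(-.012,.15);go(-.022,.15)
T=np.array(get_calibration("wrist")["world_from_camera"]);s=read_state()
im,d=read_camera("wrist");np.savez("w3.npz",im=im,d=d,T=T,p=s["tool_pos"],r=s["tcp_rot"]);cv2.imwrite("pics/6.png",cv2.resize(im[140:360,220:420],None,fx=2.7,fy=2.7,interpolation=cv2.INTER_CUBIC))
where()
```

```text
tip x,y,h mm [ 0.4  0.2 15.4] angle 0.15 tilt 0.02 F xyn [-0.2, -0.3, -0.5] t 7.6 0.12758680300068856 q6 0.7328814284465991
0.002 0.15 [ 0.0063 -0.0009 -0.0118] [ 0.02  0.01 -0.01] [0.5739 0.1151 0.2001]
-0.012 0.15 [ 0.0132 -0.0016 -0.024 ] [ 0.02  0.01 -0.01] [0.5739 0.1151 0.2001]
-0.022 0.15 [ 0.0182 -0.0022 -0.0327] [ 0.02  0.01 -0.01] [0.5739 0.1151 0.2001]
tip x,y,h mm [ 0.3  0.2 15.4] angle 0.15 tilt 0.02 F xyn [-0.7, -0.2, -0.5] t 7.65 0.13289234349410053 q6 0.732923888940642
```

View pics/6.png

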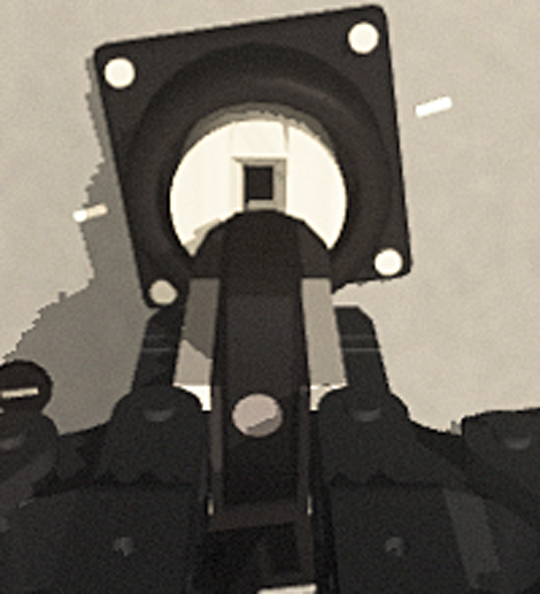

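The slot at (260,180) lines up with the key's bow at (258,350), so I'll push in.

step_arm(
  motion=[
    [[0.0, 0.003, -0.0005, -0.006, 0, 0, 0], [0.0, 0.0063, -0.0009, -0.0118, 0, 0, 0], [0.0, 0.008, -0.001, -0.015, 0, 0, 0], [0.0, 0.0098, -0.0012, -0.018, 0, 0, 0], [0.0, 0.0115, -0.0014, -0.021, 0, 0, 0], [0.0, 0.0132, -0.0016, -0.024, 0, 0, 0], [0.0, 0.0132, -0.0016, -0.024, 0, 0, 0], [0.0, 0.0132, -0.0016, -0.024, 0, 0, 0]],
  ],
)

```text
time: 8.65
tool_pos: [0.5871, 0.1135, 0.1761]
tcp_rot: [2.164, 1.67, 0.525]
wrist_force: [0.6, -0.8, -1.0]
width: 0.131
```

Run:
```python
from h import *
where();go(-.022,.15);go(-.025,.15);print(read_state()["torque"])
```

```text
tip x,y,h mm [ -0.1  -0.  -12.1] angle 0.15 tilt 0.02 F xyn [0.1, -0.7, -1.2] t 8.65 0.13080376443043776 q6 0.7493872063899685
-0.022 0.15 [ 0.005  -0.0005 -0.0086] [ 0.02 -0.   -0.  ] [0.5871 0.1135 0.1761]
-0.025 0.15 [ 0.0065 -0.0007 -0.0112] [ 0.02 -0.   -0.  ] [0.5871 0.1135 0.1761]
[ 0.06100183  0.28917253 -0.04205725]
```

step_arm(
  motion=[
    [[0.0, 0.002, -0.0002, -0.003, 0, 0, 0], [0.0, 0.0035, -0.0003, -0.006, 0, 0, 0], [0.0, 0.005, -0.0005, -0.0086, 0, 0, 0], [0.0, 0.0055, -0.0006, -0.0095, 0, 0, 0], [0.0, 0.006, -0.0006, -0.0103, 0, 0, 0], [0.0, 0.006, -0.0006, -0.0103, 0, 0, 0], [0.0, 0.006, -0.0006, -0.0103, 0, 0, 0], [0.0, 0.006, -0.0006, -0.0103, 0, 0, 0]],
  ],
)

```text
time: 9.65
tool_pos: [0.5926, 0.113, 0.1675]
tcp_rot: [2.165, 1.669, 0.525]
wrist_force: [-16.4, 0.0, 15.8]
width: 0.128
```

Run:
```python
from h import *
where();go(-.026,.15)
for th in (.3,.5,.7,.9,1.1,1.3,1.45,1.5,1.55):go(-.0225,th)
```

```text
tip x,y,h mm [  0.4   0.  -22.3] angle 0.15 tilt 0.05 F xyn [-6.3, -1.7, 21.8] t 9.65 0.12827028146732747 q6 0.7578520241226356
-0.026 0.15 [ 0.0015 -0.0002 -0.0035] [0.03 0.   0.04] [0.5926 0.113  0.1675]
-0.0225 0.3 [-0.0009  0.     -0.0008] [ 4.28 -0.46 -7.42] [0.5926 0.113  0.1675]
-0.0225 0.5 [-0.0016  0.0002 -0.0012] [  9.94  -1.07 -17.36] [0.5926 0.113  0.1675]
-0.0225 0.7 [-0.0023  0.0006 -0.0016] [ 15.61  -1.68 -27.3 ] [0.5926 0.113  0.1675]
-0.0225 0.9 [-0.0029  0.0012 -0.002 ] [ 21.27  -2.29 -37.25] [0.5926 0.113  0.1675]
-0.0225 1.1 [-0.0034  0.0019 -0.0023] [ 26.93  -2.9  -47.19] [0.5926 0.113  0.1675]
-0.0225 1.3 [-0.0038  0.0026 -0.0026] [ 32.6   -3.52 -57.13] [0.5926 0.113  0.1675]
-0.0225 1.45 [-0.004   0.0033 -0.0027] [ 36.84  -3.97 -64.59] [0.5926 0.113  0.1675]
-0.0225 1.5 [-0.004   0.0035 -0.0028] [ 38.26  -4.13 -67.08] [0.5926 0.113  0.1675]
-0.0225 1.55 [-0.0041  0.0037 -0.0028] [ 39.67  -4.28 -69.56] [0.5926 0.113  0.1675]
```

step_arm(
  motion=[
    [[0.0, -0.0006, 0.0, -0.0009, 4.25, -0.46, -7.45], [0.0, -0.0013, 0.0002, -0.0013, 9.1, -1.0, -15.9], [0.0, -0.0019, 0.0005, -0.0016, 14.2, -1.5, -24.9], [0.0, -0.0025, 0.0009, -0.002, 19.3, -2.1, -33.8], [0.0, -0.003, 0.0015, -0.0023, 24.4, -2.6, -42.7], [0.0, -0.0034, 0.0022, -0.0026, 29.5, -3.2, -51.7], [0.0, -0.0037, 0.0028, -0.0028, 34.0, -3.7, -59.6], [0.0, -0.0038, 0.003, -0.0029, 35.4, -3.8, -62.1]],
  ],
)

```text
time: 10.65
tool_pos: [0.5891, 0.1175, 0.1654]
tcp_rot: [2.97, 0.093, 0.785]
wrist_force: [-6.4, 6.1, 3.9]
width: 0.132
```

Run:
```python
from h import *
where();print(read_state()["torque"]@n);go(-.0225,1.45);go(-.0225,1.55);go(-.0225,1.6)
```

```text
tip x,y,h mm [  0.7   1.6 -22.1] angle 1.402 tilt 0.15 F xyn [-4.2, 5.4, 6.9] t 10.65 0.13223966124137349 q6 2.024525839557705
0.1609796660946808
-0.0225 1.45 [-0.0005 -0.0012 -0.0007] [ 1.24 -0.07 -2.44] [0.5891 0.1175 0.1654]
-0.0225 1.55 [-0.0006 -0.0008 -0.0007] [ 4.08 -0.37 -7.41] [0.5891 0.1175 0.1654]
-0.0225 1.6 [-0.0006 -0.0006 -0.0008] [ 5.49 -0.52 -9.9 ] [0.5891 0.1175 0.1654]
```

step_arm(
  motion=[
    [[0.0, -0.0002, -0.0003, -0.0004, 1.2, -0.1, -2.4], [0.0, -0.0003, -0.0006, -0.0007, 2.6, -0.2, -4.9], [0.0, -0.0003, -0.0006, -0.0007, 4.1, -0.4, -7.4], [0.0, -0.0003, -0.0006, -0.0007, 5.5, -0.5, -9.9], [0.0, -0.0003, -0.0006, -0.0007, 5.5, -0.5, -9.9], [0.0, -0.0003, -0.0006, -0.0007, 5.5, -0.5, -9.9], [0.0, -0.0003, -0.0006, -0.0007, 5.5, -0.5, -9.9], [0.0, -0.0003, -0.0006, -0.0007, 5.5, -0.5, -9.9]],
  ],
)

```text
time: 11.65
tool_pos: [0.5893, 0.1184, 0.1654]
tcp_rot: [3.011, -0.202, 0.805]
wrist_force: [-4.9, 6.4, 2.5]
width: 0.129
```

Run:
```python
from h import *
where();print(read_state()["torque"]@n,read_state()["torque"])
```

```text
tip x,y,h mm [  1.    1.7 -22.1] angle 1.599 tilt 0.17 F xyn [-3.6, 5.8, 4.9] t 11.65 0.12943308870876444 q6 2.2245331645567137
0.44059768564064905 [0.82050109 0.68594162 0.93330222]
```

step_arm(
  motion=[
    [[0.04, 0, 0, 0, 0, 0, 0], [0.05, 0, 0, 0, 0, 0, 0], [0.05, 0, 0, 0, 0, 0, 0], [0.05, -0.005, 0.0005, 0.0087, 0, 0, 0], [0.05, -0.015, 0.0015, 0.026, 0, 0, 0], [0.05, -0.03, 0.003, 0.052, 0, 0, 0], [0.05, -0.045, 0.005, 0.08, 0, 0, 0], [0.05, -0.055, 0.006, 0.097, 0, 0, 0]],
  ],
)

```text
time: 12.65
tool_pos: [0.5342, 0.1246, 0.265]
tcp_rot: [3.011, -0.203, 0.81]
wrist_force: [0.8, 0.0, 0.8]
width: 0.586
```

Run:
```python
from h import *
where();s=read_state();print(s["q"].round(2))
T=np.array(get_calibration("wrist")["world_from_camera"])
im,d=read_camera("wrist");np.savez("w4.npz",im=im,d=d,T=T);it,dt=read_camera("top");is_,ds=read_camera("side");np.savez("ts.npz",it=it,dt=dt,i=is_,d=ds)
can=np.zeros((600,640,3),np.uint8);can[:400]=im;can[400:,:320]=cv2.resize(it[90:230,220:444],(320,200));can[400:,320:]=cv2.resize(is_[120:260,270:494],(320,200));cv2.imwrite("pics/7.png",can)
P=cloud("wrist",d,T);L=(P-KW)@np.stack([xv,yv,n],1)
m=(L[...,2]>.020)&(L[...,2]<.055)&(np.hypot(L[...,0],L[...,1])<.035)
q=L[m];print(len(q),q.max(0));print(cv2.minAreaRect(q[:,:2].astype(np.float32)*1000))
m=(abs(L[...,2]-.004)<.004)&(np.hypot(L[...,0],L[...,1])<.02);print("collar h",np.median(L[m][:,2]),m.sum())
L2=(P-KW+.034*n)@np.stack([xv,yv,n],1)
m=(L2[...,2]>.014)&(L2[...,2]<.05)&(abs(L2[...,1]+.122)<.03)&(abs(L2[...,0])<.06);q=L2[m]
if len(q):print("toggle",len(q),np.median(q,0),q.min(0),q.max(0))
```

```text
tip x,y,h mm [ 2.5  2.  91.9] angle 1.599 tilt 0.32 F xyn [1.1, 0.1, 0.3] t 12.65 0.5858956208203415 q6 2.171956078390341
[ 0.3  -0.26  2.19 -0.29  0.75  2.17]
940 [0.02159063 0.00755129 0.04802806]
((0.7490653991699219, 0.4364199638366699), (41.22280502319336, 12.795342445373535), 3.8112127780914307)
collar h 0.0012171935577731674 673
toggle 462 [-0.02318162 -0.12057184  0.02630085] [-0.03226061 -0.12970574  0.01401284] [-0.01427493 -0.11397056  0.03729665]
```

View pics/7.png

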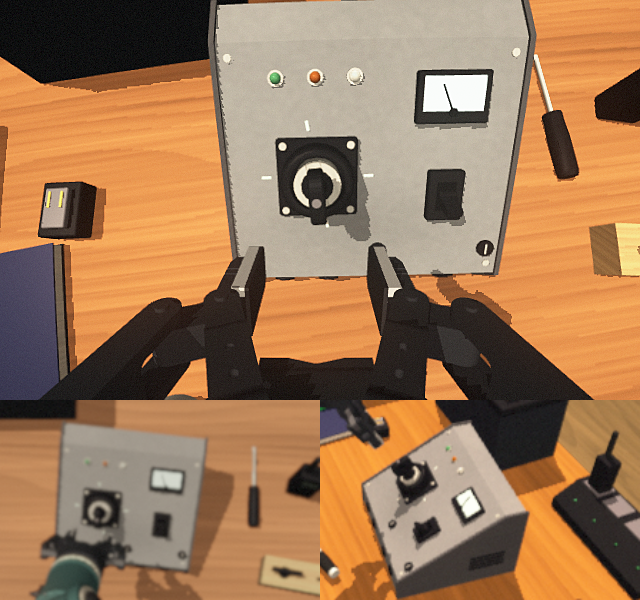

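The key stands turned with its bow's long axis at about 86°, and the breaker is at (445,195). I'll locate the breaker relative to the panel and check the key's seating in the same picture.

Run:
```python
from h import *
f=np.load("w4.npz");P=cloud("wrist",f["d"],f["T"]);o=KW-.034*n;A=np.stack([xv,yv,n],1);L=(P-o)@A
Q=np.concatenate([P[100:240,375:410].reshape(-1,3),P[90:130,240:400].reshape(-1,3),P[230:250,250:400].reshape(-1,3)]);Q=Q[np.isfinite(Q).all(1)];print("panel h",np.percentile((Q-o)@n,[10,50,90]).round(4))
q=L[(L[...,2]>.06)&(L[...,2]<.09)&(np.hypot(L[...,0],L[...,1])<.035)];print("bow top h",np.percentile(q[:,2],[95,99,100]).round(4), "expect .080")
m=(np.hypot(L[...,0],L[...,1])<.045);hh=L[m][:,2];print(np.histogram(hh,np.arange(.02,.09,.002)))
for lo,hi in((.008,.014),(.03,.04)):
    m=(L[...,2]>lo)&(L[...,2]<hi)&(abs(L[...,1]+.122)<.03)&(abs(L[...,0]+.02)<.035);q=L[m];print(lo,len(q),np.percentile(q,[2,98],axis=0).round(4),np.median(q,0).round(4))
```

```text
panel h [-0.0006  0.0004  0.0014]
bow top h [0.0809 0.0814 0.082 ] expect .080
(array([ 67,  81,  61, 115, 247, 877, 936, 451, 117, 154,  11,   5,   3,
         0,   0,   0,   1,   2,   3,   7,  12,   9,  12,  13,  10,  23,
        37,  66, 107, 393, 244,   2,   0,   0]), array([0.02 , 0.022, 0.024, 0.026, 0.028, 0.03 , 0.032, 0.034, 0.036,
       0.038, 0.04 , 0.042, 0.044, 0.046, 0.048, 0.05 , 0.052, 0.054,
       0.056, 0.058, 0.06 , 0.062, 0.064, 0.066, 0.068, 0.07 , 0.072,
       0.074, 0.076, 0.078, 0.08 , 0.082, 0.084, 0.086, 0.088]))
0.008 1269 [[-0.0437 -0.1376  0.0086]
 [ 0.0039 -0.1054  0.0127]] [-0.0124 -0.1172  0.0105]
0.03 168 [[-0.0319 -0.1288  0.0304]
 [-0.0239 -0.1146  0.0368]] [-0.0269 -0.1216  0.0343]
```

```bash
cat >> h.py <<'E'
o=KW-.034*n
def gp(x,y,h,th=1.5708):
    print((x,y,h),*delta(o+x*xv+y*yv+h*n,Rt(th)))
def tcp():
    s=read_state();t=s["tool_pos"]-o;print("tcp xyh mm",[round(float(t@a)*1000,1) for a in(xv,yv,n)],"F",[round(float(s["wrist_force"]@a),1) for a in(xv,yv,n)],s["time"],s["width"],s["q"].round(2))
E
python3 - <<'E'
from h import *
tcp();gp(-.053,-.1215,.12);gp(-.053,-.1215,.07)
E
```

```text
tcp xyh mm [-1.9, 1.0, 179.2] F [-0.1, 0.3, 0.3] 12.8 0.5831268974179399 [ 0.3  -0.26  2.19 -0.29  0.74  2.17]
(-0.053, -0.1215, 0.12) [-0.0279 -0.1202 -0.0767] [-0.98  0.38  1.31] [0.5347 0.1247 0.2645]
(-0.053, -0.1215, 0.07) [-0.0032 -0.1229 -0.1201] [-0.98  0.38  1.31] [0.5347 0.1247 0.2645]
```

step_arm(
  motion=[
    [[0.0, -0.02, -0.03, 0.0, -1, 0.4, 1.3], [0.0, -0.028, -0.07, -0.01, -1, 0.4, 1.3], [0.0, -0.028, -0.105, -0.04, -1, 0.4, 1.3], [0.0, -0.028, -0.1202, -0.0767, -1, 0.4, 1.3], [0.0, -0.016, -0.1215, -0.098, -1, 0.4, 1.3], [0.0, -0.0032, -0.1229, -0.1201, -1, 0.4, 1.3], [0.0, -0.0032, -0.1229, -0.1201, -1, 0.4, 1.3], [0.0, -0.0032, -0.1229, -0.1201, -1, 0.4, 1.3]],
  ],
  newtons=30,
)

```text
time: 13.8
tool_pos: [0.5312, 0.0017, 0.1441]
tcp_rot: [3.005, -0.161, 0.798]
wrist_force: [0.3, 0.3, -0.0]
width: -0.001
```

Run:
```python
from h import *
tcp();gp(-.053,-.1215,.044);gp(-.043,-.1215,.044);gp(-.0297,-.1215,.044);gp(-.0277,-.1215,.044)
T=np.array(get_calibration("wrist")["world_from_camera"])
im,d=read_camera("wrist");cv2.imwrite("pics/8.png",im)
P=cloud("wrist",d,T);L=(P-o)@np.stack([xv,yv,n],1)
m=(L[...,2]>.03)&(L[...,2]<.04)&(abs(L[...,1]+.122)<.012)&(abs(L[...,0]+.02)<.035);q=L[m];print(len(q),np.median(q,0) if len(q) else 0)
```

```text
tcp xyh mm [-53.4, -121.6, 69.9] F [0.2, 0.3, -0.2] 13.8 -0.0011154687525111494 [-0.02 -0.18  2.37 -0.11  0.44  1.75]
(-0.053, -0.1215, 0.044) [ 0.0132 -0.0013 -0.0222] [ 0.02 -0.08  0.01] [0.5312 0.0017 0.1441]
(-0.043, -0.1215, 0.044) [ 0.0218 -0.0022 -0.0173] [ 0.02 -0.08  0.01] [0.5312 0.0017 0.1441]
(-0.0297, -0.1215, 0.044) [ 0.0333 -0.0035 -0.0106] [ 0.02 -0.08  0.01] [0.5312 0.0017 0.1441]
(-0.0277, -0.1215, 0.044) [ 0.035  -0.0037 -0.0096] [ 0.02 -0.08  0.01] [0.5312 0.0017 0.1441]
449 [-0.02661962 -0.12171804  0.03443749]
```

View pics/8.png

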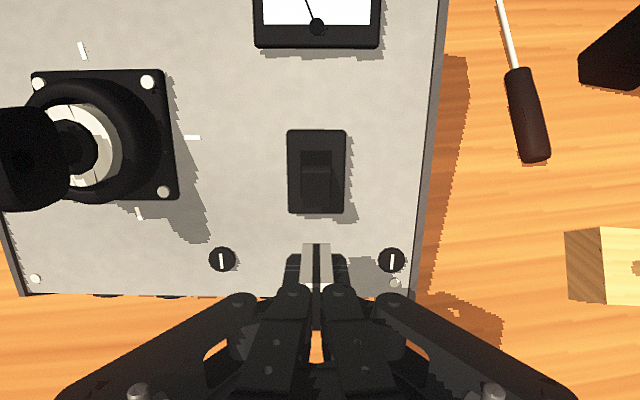

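The closed fingers at (316,260) line up with the toggle at (318,180), so I'll push.

step_arm(
  motion=[
    [[0.0, 0.006, -0.0006, -0.011, 0, 0, 0], [0.0, 0.0132, -0.0013, -0.0222, 0, 0, 0], [0.0, 0.0175, -0.0017, -0.0197, 0, 0, 0], [0.0, 0.0218, -0.0022, -0.0173, 0, 0, 0], [0.0, 0.026, -0.0027, -0.0148, 0, 0, 0], [0.0, 0.03, -0.0031, -0.0125, 0, 0, 0], [0.0, 0.0333, -0.0035, -0.0106, 0, 0, 0], [0.0, 0.0333, -0.0035, -0.0106, 0, 0, 0]],
  ],
)

```text
time: 14.85
tool_pos: [0.5654, -0.0017, 0.1346]
tcp_rot: [3.005, -0.161, 0.801]
wrist_force: [-1.3, 0.7, -0.4]
width: -0.001
```

Run:
```python
from h import *
tcp();gp(-.0277,-.1215,.044);gp(-.0257,-.1215,.044);gp(-.0237,-.1215,.044)
```

```text
tcp xyh mm [-28.3, -121.4, 44.6] F [-1.4, 0.6, 0.3] 14.85 -0.0012797843778910077 [-0.02 -0.09  2.31 -0.11  0.4   1.74]
(-0.0277, -0.1215, 0.044) [ 0.0008 -0.0002 -0.0002] [0.02 0.06 0.  ] [ 0.5654 -0.0017  0.1346]
(-0.0257, -0.1215, 0.044) [ 0.0025 -0.0004  0.0008] [0.02 0.06 0.  ] [ 0.5654 -0.0017  0.1346]
(-0.0237, -0.1215, 0.044) [ 0.0042 -0.0006  0.0018] [0.02 0.06 0.  ] [ 0.5654 -0.0017  0.1346]
```

Little force so far, so I'll push on until the stop is felt.

step_arm(
  motion=[
    [[0.0, 0.0008, -0.0001, 0.0002, 0, 0, 0], [0.0, 0.0015, -0.0002, 0.0006, 0, 0, 0], [0.0, 0.0025, -0.0003, 0.0011, 0, 0, 0], [0.0, 0.0033, -0.0004, 0.0015, 0, 0, 0], [0.0, 0.0042, -0.0005, 0.002, 0, 0, 0], [0.0, 0.0042, -0.0005, 0.002, 0, 0, 0], [0.0, 0.0042, -0.0005, 0.002, 0, 0, 0], [0.0, 0.0042, -0.0005, 0.002, 0, 0, 0]],
  ],
)

```text
time: 15.85
tool_pos: [0.5669, -0.002, 0.1349]
tcp_rot: [3.007, -0.161, 0.793]
wrist_force: [-13.6, 1.8, 6.5]
width: -0.003
```

Run:
```python
from h import *
tcp()
```

```text
tcp xyh mm [-26.8, -121.5, 44.1] F [-8.7, 0.4, 12.5] 15.85 -0.0028611543669118784 [-0.02 -0.08  2.3  -0.11  0.41  1.74]
```

step_arm(
  motion=[
    [[0.0, -0.008, 0.001, -0.004, 0, 0, 0], [0.0, -0.017, 0.002, -0.009, 0, 0, 0], [0.0, -0.03, 0.003, 0.02, 0, 0, 0], [0.0, -0.05, 0.005, 0.055, 0, 0, 0], [0.0, -0.07, 0.007, 0.09, 0, 0, 0], [0.0, -0.08, 0.008, 0.11, 0, 0, 0], [0.0, -0.08, 0.008, 0.11, 0, 0, 0], [0.0, -0.08, 0.008, 0.11, 0, 0, 0]],
  ],
)

```text
time: 16.85
tool_pos: [0.4867, 0.006, 0.2439]
tcp_rot: [3.007, -0.161, 0.791]
wrist_force: [-0.6, -0.2, -0.2]
width: 0.003
```

Run:
```python
from h import *
tcp()
T=np.array(get_calibration("wrist")["world_from_camera"])
im,d=read_camera("wrist");cv2.imwrite("pics/9.png",im)
P=cloud("wrist",d,T);L=(P-o)@np.stack([xv,yv,n],1)
m=(L[...,2]>.03)&(L[...,2]<.04)&(abs(L[...,1]+.122)<.012)&(abs(L[...,0]+.02)<.035);q=L[m];print("toggle top",len(q),np.median(q,0),np.percentile(q,[2,98],axis=0))
m=(L[...,2]>.055)&(L[...,2]<.09)&(np.hypot(L[...,0],L[...,1])<.035);q=L[m];print("bow",len(q),np.percentile(q[:,2],[95,99]),cv2.minAreaRect(q[:,:2].astype(np.float32)*1000))
```

```text
tcp xyh mm [-42.6, -122.1, 178.7] F [-0.5, -0.2, 0.1] 16.85 0.002540019756760676 [-0.   -0.41  2.33 -0.08  0.71  1.72]
toggle top 153 [-0.010803   -0.12208515  0.03428559] [[-0.01479518 -0.12872068  0.03109325]
 [-0.00749104 -0.1154374   0.03589144]]
bow 1825 [0.08077134 0.08158833] ((-0.1682453155517578, -0.3023185729980469), (42.40924072265625, 13.764760971069336), 3.9248931407928467)
```

View pics/9.png

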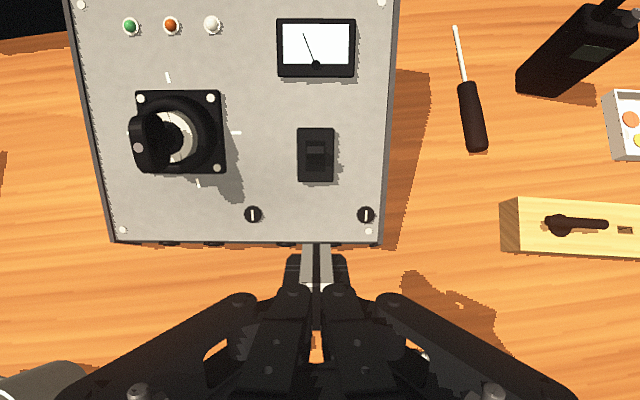

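The toggle now leans up the slope at (317,155), but its tip measures about 1 mm short of the stop, within error. I'll push once more, higher on the lever, to be sure.

Run:
```python
from h import *
tcp()
for a in((-.048,-.1215,.09),(-.044,-.1215,.049),(-.032,-.1215,.049),(-.02,-.1215,.049),(-.018,-.1215,.049)):gp(*a)
```

```text
tcp xyh mm [-43.1, -122.2, 178.3] F [-0.5, 1.1, -0.2] 16.9 -0.0022955110875185194 [-0.   -0.41  2.33 -0.08  0.71  1.72]
(-0.048, -0.1215, 0.09) [ 0.0395 -0.0036 -0.0791] [ 0.01 -0.39  0.02] [0.4865 0.006  0.2433]
(-0.044, -0.1215, 0.049) [ 0.0632 -0.0061 -0.1127] [ 0.01 -0.39  0.02] [0.4865 0.006  0.2433]
(-0.032, -0.1215, 0.049) [ 0.0736 -0.0072 -0.1067] [ 0.01 -0.39  0.02] [0.4865 0.006  0.2433]
(-0.02, -0.1215, 0.049) [ 0.0839 -0.0083 -0.1007] [ 0.01 -0.39  0.02] [0.4865 0.006  0.2433]
(-0.018, -0.1215, 0.049) [ 0.0856 -0.0085 -0.0997] [ 0.01 -0.39  0.02] [0.4865 0.006  0.2433]
```

step_arm(
  motion=[
    [[0.0, 0.02, -0.0018, -0.035, 0, -0.2, 0], [0.0, 0.0395, -0.0036, -0.0791, 0, -0.4, 0], [0.0, 0.063, -0.006, -0.1127, 0, -0.4, 0], [0.0, 0.068, -0.0066, -0.1097, 0, -0.4, 0], [0.0, 0.0736, -0.0072, -0.1067, 0, -0.4, 0], [0.0, 0.079, -0.0078, -0.1037, 0, -0.4, 0], [0.0, 0.0839, -0.0083, -0.1007, 0, -0.4, 0], [0.0, 0.0839, -0.0083, -0.1007, 0, -0.4, 0]],
  ],
)

```text
time: 17.9
tool_pos: [0.5664, -0.0019, 0.141]
tcp_rot: [3.008, -0.162, 0.788]
wrist_force: [-15.0, 2.5, 4.9]
width: 0.005
```

Run:
```python
from h import *
tcp()
```

```text
tcp xyh mm [-24.3, -121.4, 49.7] F [-10.7, 0.8, 11.8] 17.9 0.005347584741161796 [-0.02 -0.09  2.3  -0.1   0.43  1.74]
```

The two contact points, (-26.8, 44.1) and (-24.3, 49.7) mm, lie on a line leaning 0.42 rad, so the toggle is at its stop. I'll retreat and check.

step_arm(
  motion=[
    [[0.0, -0.008, 0.001, -0.004, 0, 0, 0], [0.0, -0.017, 0.002, -0.009, 0, 0, 0], [0.0, -0.03, 0.003, 0.02, 0, 0, 0], [0.0, -0.05, 0.005, 0.055, 0, 0, 0], [0.0, -0.07, 0.007, 0.09, 0, 0, 0], [0.0, -0.09, 0.008, 0.11, 0, 0, 0], [0.0, -0.1, 0.008, 0.13, 0, 0, 0], [0.0, -0.1, 0.008, 0.13, 0, 0, 0]],
  ],
)

```text
time: 18.9
tool_pos: [0.4673, 0.0061, 0.2743]
tcp_rot: [3.006, -0.162, 0.798]
wrist_force: [-1.0, -0.1, -0.0]
width: 0.003
```

Run:
```python
from h import *
tcp()
T=np.array(get_calibration("wrist")["world_from_camera"])
im,d=read_camera("wrist");P=cloud("wrist",d,T);L=(P-o)@np.stack([xv,yv,n],1)
m=(L[...,2]>.03)&(L[...,2]<.04)&(abs(L[...,1]+.122)<.012)&(abs(L[...,0]+.02)<.035);q=L[m];print("toggle",len(q),np.median(q,0))
m=(L[...,2]>.055)&(L[...,2]<.09)&(np.hypot(L[...,0],L[...,1])<.035);q=L[m];print("bow",np.percentile(q[:,2],[95,99]),cv2.minAreaRect(q[:,:2].astype(np.float32)*1000))
i2,_=read_camera("side");cv2.imwrite("pics/10.png",cv2.resize(i2[120:400,240:480],None,fx=2.1,fy=2.1,interpolation=cv2.INTER_CUBIC))
```

```text
tcp xyh mm [-44.2, -124.1, 214.7] F [-0.8, -0.2, 0.5] 18.9 0.0033464969536220767 [-0.   -0.49  2.32 -0.07  0.8   1.71]
toggle 121 [-0.01124041 -0.1220137   0.03413495]
bow [0.08081877 0.08163374] ((-0.02964019775390625, -0.34924793243408203), (42.292022705078125, 13.468944549560547), 3.404266357421875)
```

View pics/10.png

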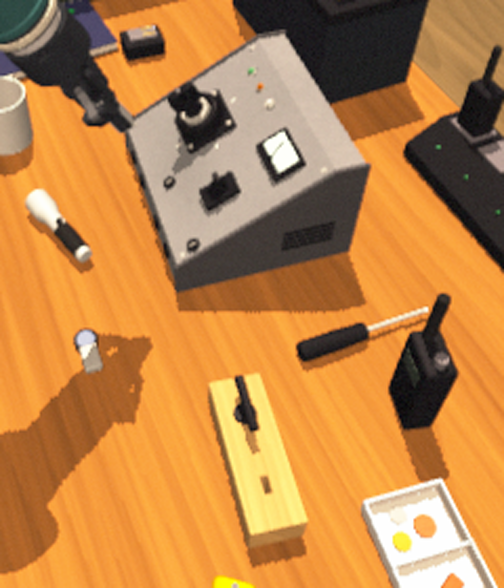

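The key stands in the switch at (185,95), the T-handled key is still in the block at (243,410), the other slot at (266,485) is empty, and nothing else has moved.

```bash
python3 -c "
from h import *
print(finish_job())"
```

```text
the job is handed in; nothing more can be done
None
```

The job is done and handed in at about 19 s. I took the flat-bowed key from the block, pushed it home in the isolator and turned it clockwise to its stop. I let go of it there, and only then pushed the breaker's toggle up the slope to its stop.

**Last checks**
- **Key seating:** the top of the bow is about 81 mm off the panel, against 80 mm expected, and the panel itself read 0.4 mm high. While I pushed, the tip stopped 22 mm deep against 22 N.
- **Isolator:** the bow stands at about 1.5 rad, which fits the 1.4 rad stop plus the 0.1 rad of play.
- **Breaker:** I pushed twice, and both pushes met a firm stop. The two contact points give a lean of 0.42 rad, against 0.4 expected. The camera put the toggle's tip about 1 mm short of the expected place, which I took as measuring error.
- **Surroundings:** the T-handled key still stands in the block, and nothing else on the desk appears moved in the last side picture. In that picture the yellow look-alike is only partly in view and the notebook shows only a corner; the arm went near neither.

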